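# Set the bar stake in the bench holder and lock it

## Robot

A 7-joint arm with a two-finger parallel gripper is mounted at the origin on the work surface. World frame = base frame: x ahead of the robot, y to its left, z up, the work surface at z = 0. Lengths are in m, angles in rad, forces in N, time in s.
With the tool pointing down it reaches from about 0.425 to 0.925 m from the base axis. Payload 6.8 kg.
Tool frame: the origin (TCP) lies midway between the tips of the shut fingers; the grasp point (between the pads) lies r.grasp_offset behind it (r.grasp_offset is the distance from the TCP to the grasp point, in m); z points along the fingers, y is the direction in which the jaws open and shut (so a half turn about z gives the same grasp; the last joint's range is limited). The gripper opens to 85 mm and grips with 20 to 120 N. Pads are 22 mm wide; open, the fingers measure 114 mm over their backs; the gripper's body (76 mm by 85 mm) begins 54 mm behind the grasp point. The pads swing forward as they close: fully open they stand 13 mm farther back than shut.
Start: joints at [-1.335, 0.477, 0.022, 1.555, -0.011, 1.109, -0.083], TCP at [0.228, 0.636, 0.231] pointing down, gripper open.
Joint ranges: [-2.96, 2.96], [-0.34, 2.1], [-1.41, 1.46], [0.24, 2.44], [-1.37, 4.51], [0.17, 1.92], [-2.96, 2.96]. Speed limits (rad/s): [2.39, 2.39, 3.14, 3.14, 3.14, 3.14, 3.14].

## Interface

Orientations are given as a rotation vector (axis times angle).
In Python, from bench import r gives the robot as it stands. The module is installed in compiled form; this text tells all that it offers.
- The arm moves only by the tool send_rows, never from a script. Its argument "moves" is one flat list of numbers, 4 for each row, row after row: the shift along the tool's x, y, z in mm, then the turn about the tool's z in degrees. A call has 1 to 8 rows; each row is the pose to reach, as a shift and turn from the pose commanded when the call began, along the tool's axes at that moment; what a row does not reach only later rows make up. A row lasts 1/8 s, in which the tool goes at most 62.5 mm and 10.7 degrees, less where a joint would pass 70% of its speed; a pose out of reach is approached as far as the arm can. A call with a gripper value outside its range is refused whole. "hand" is the closure, from 0 (fully open) to 1 (shut), set as the call begins (left out, the last holds). The fingers move at their own pace and stop on an object; "newtons" is the grip in N (left out, the last holds). Time passes only in rows, so rows that repeat a pose let the fingers close. It gives the time, the measured TCP pose, the force and the opening at its end, in the units of the state.
- r.get_obs(): the state, without advancing time (a new reading comes with each control period).
- r.grab_frame(name): name is "side" or "top"; returns a dict with "img" (384x512x3 uint8, red, green, blue), "mtx" (3x3 intrinsics, pixels), "world_to_cam" (4x4, takes a point from world to camera coordinates). Camera axes: x right, y up, looking along -z (the intrinsics and any distortion apply to the point x, -y, -z); pixel columns grow to the right and rows downward; lengths in m; the calibration is good to about 2 mm. A picture is of the moment at which its call begins. There is no depth.
- r.hand_in(): hands the job in, once; it reports no verdict.
The state is a dict: "clock": time; "joints": joint angles; "qvel": joint speeds; "tau": joint torques, N m; "tcp_pos": TCP position; "orientation": TCP orientation; "contact_force": force on the tool from outside, world axes, zero at the start; "moment": the same for the moment, N m; "grip_width": finger opening in m.
Only numpy, scipy, OpenCV 4.12 (cv2) and the standard library are available. Lean on these libraries where they do the work, as an engineer would, in place of code of your own. Each camera call takes 0.05 s, during which the arm holds its last target.

## Task

Take the bar-headed steel stake from the wooden rack and fit its flat-sided shank into the oblong hole of the green bench holder: turn it until the shank matches the hole, and let it down gently until its flange sits fully home, never forcing it. Then turn the seated stake clockwise (seen from above), collar and all, until the long head is in line with the two yellow marks, and let go. Do not disturb the other stakes or the things on the bench.

Things in the scene. Friction and masses are not known exactly. Their poses are not given: they have to be found in the camera images.
- stake: Bright steel bar stake, about 0.55 kg. Origin: centre of the underside of its round flange (38 mm across, 8 mm thick); z up its axis, x along the bar head. Round neck 20 mm across up to 26 mm, then the head: 24 mm wide in y, 100 mm long in x (76 mm flat-sided), flat sides 26 to 52 mm above the origin, rounded top at 62 mm. Grip it across y.
- stake_grip (a point): Middle of the stake's bar head, on its axis, 39 mm above the stake's origin; axes as the stake's.
- stake_tip (a point): End of the stake's shank, on its axis, 40 mm below the stake's origin. The shank is rectangular, 22 mm in x by 13 mm in y, from the flange down 36 mm, then a 4 mm lead tip of 21 x 12 mm. A half turn gives the same fit.
- holder: Green cast bench holder, fixed; block 120 x 120 x 50 mm high, foot plate 160 x 50 x 12 mm. Origin: centre of its underside, z up; yellow marks at +x and -x. A round steel collar, 86 mm across, turns in its top on the z axis, stiffly (0.25 N m friction, stays where left). Clockwise from above it stops with its hole along x, in line with the marks; counter-clockwise at 1.4 rad.
- holder_mouth (a point): Centre of the collar's hole at its top face, 70 mm above the holder's origin; axes are the HOLDER's, not the collar's. Hole 23.5 x 14.5 mm, 1 mm chamfer, 20 mm deep, hollow below. At the start its long side stands 0.3 to 1.3 rad counter-clockwise (from above) of the holder's x axis, not measured. Shank enters within about 0.07 rad. Seated, the stake's origin is here. Over 60 N of contact force on the holder is forcing.
- rack: Wooden rack, fixed, 75 x 290 mm and 60 mm high, origin at the centre of its underside, y along its length, with three slots at y = -95, 0 and +95 mm in which the three stakes hang loosely by their flanges (stake origin 60 mm above the rack's origin); which stake is in which slot varies.
- dome_stake: Bystander: dark steel stake with a dome head 40 mm across, in the rack. Origin under its flange; top 53 mm above.
- cone_stake: Bystander: brass stake with a cone head, in the rack. Origin under its flange; top 77 mm above.
- bottle: Bystander: white bottle, 60 mm across, 150 mm high; origin at the underside.
- oil: Bystander: little clear bottle with blue cap, 32 mm across, 85 mm high; origin at the underside.
- jar: Bystander: amber jar, 60 mm across, 55 mm high; origin at the underside.
- screwdriver: Bystander: screwdriver lying on the bench beyond the rack.
- mallet: Bystander: mallet lying on the bench beyond the holder.
- bell: Bystander: brass horn bell standing on its mouth, 124 mm across, 120 mm high; origin at the underside.
Things that resemble listed ones, but are neither listed nor needed, are in the scene too. What is shaped like the stake but purple, red or turquoise is not meant.

How it is judged:
By the outcome, as a careful person would: the job done as asked, in the order asked, and still so for the second after the job is handed in, with the robot touching nothing.
It also fails if it takes over 67 s, if anything falls off the work surface, if the arm or the gripper's body presses on something with over 40 N, if the wrist force passes 120 N, or if a joint passes its speed limit or range.

## Working session

There is one attempt and no reset: what is moved stays moved. The work goes in short steps, Python scripts to look and compute and a tool call to move; the robot and the scene stay as the last step left them, time stands still between calls to the robot, and variables do not carry over. Pictures are saved under pics/ and viewed, and the job is handed in when it is done.

Besides the shell and the picture viewer there is one more tool, called after "Request:" as a command line: name --argument value ..., lists and objects as JSON in quotes. send_rows: Moves the arm, as the interface text tells. Its arguments: {"type":"object","properties":{"moves":{"type":"array"},"hand":{"type":"number"},"newtons":{"type":"number"}},"required":["moves"]}

```bash
mkdir -p pics
cat > h.py <<'E'
import numpy as np,cv2,pickle
from bench import r
def snap(tag):
    fs={}
    for n in("side","top"):
        f=r.grab_frame(n);fs[n]=f
        cv2.imwrite(f"pics/{n}_{tag}.png",f["img"][:,:,::-1])
    pickle.dump(fs,open(f"f_{tag}.pkl","wb"));return fs
def load(tag): return pickle.load(open(f"f_{tag}.pkl","rb"))
def ray(f,u,v):
    d=np.linalg.inv(f["mtx"])@np.array([u,v,1.]);d=np.array([d[0],-d[1],-d[2]])
    T=f["world_to_cam"];R=T[:3,:3];return -R.T@T[:3,3],R.T@d
def onz(f,u,v,z):
    o,d=ray(f,u,v);return o+d*(z-o[2])/d[2]
def tri(f1,p1,f2,p2):
    o1,d1=ray(f1,*p1);o2,d2=ray(f2,*p2)
    d1=d1/np.linalg.norm(d1);d2=d2/np.linalg.norm(d2)
    s=np.linalg.lstsq(np.stack([d1,-d2],1),o2-o1,rcond=None)[0]
    a=o1+d1*s[0];b=o2+d2*s[1];return (a+b)/2,np.linalg.norm(a-b)
def proj(f,p):
    c=(f["world_to_cam"]@np.append(p,1))[:3];q=f["mtx"]@np.array([c[0],-c[1],-c[2]]);return q[:2]/q[2]
E
python3 - <<'E'
from h import *
fs=snap("a")
for n in fs: print(n,fs[n]["mtx"].round(1).tolist(),ray(fs[n],256,192),fs[n].keys())
np.set_printoptions(precision=4,suppress=True)
print(r.get_obs(),r.grasp_offset)
E
```

```text
side [[354.6, 0.0, 256.7], [0.0, 354.6, 191.7], [0.0, 0.0, 1.0]] (array([0.36893289, 0.913675  , 0.63712695]), array([ 0.17862821, -0.84020494, -0.51200809])) dict_keys(['img', 'mtx', 'world_to_cam'])
top [[491.6, 0.0, 249.2], [0.0, 491.6, 197.2], [0.0, 0.0, 1.0]] (array([0.43820139, 0.05141288, 1.67832282]), array([ 0.08437199, -0.01203836, -0.99651255])) dict_keys(['img', 'mtx', 'world_to_cam'])
{'clock': 0.1, 'joints': array([-1.3351,  0.4777,  0.0223,  1.5564, -0.0116,  1.1093, -0.0831]), 'qvel': array([ 0.0004, -0.0028, -0.0002, -0.0003,  0.0008,  0.0011,  0.0004]), 'tau': array([  0.005 , -59.7757,   1.614 , -28.1956,   0.0129,   0.005 ,
        -0.    ]), 'tcp_pos': array([0.2273, 0.635 , 0.2304]), 'orientation': array([-0.5373, -3.0951,  0.0026]), 'contact_force': array([-0.1801,  0.4661,  0.035 ]), 'moment': array([-0.0243,  0.001 ,  0.0486]), 'grip_width': 0.08523444625678582} 0.0187
```

View pics/side_a.png

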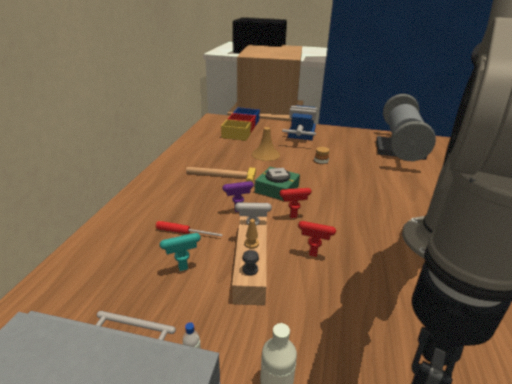

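View pics/top_a.png

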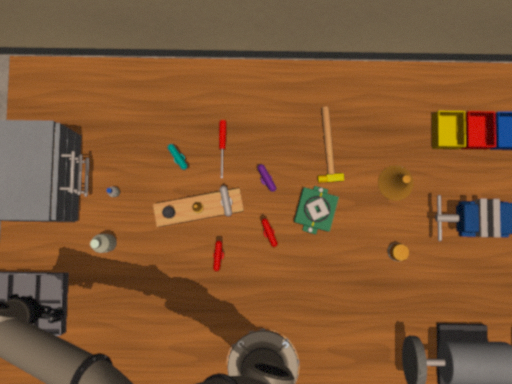

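The side view shows the steel bar stake at about (254,211) at the far end of the rack, and the holder at (278,182). In the top view they are at (226,200) and (317,209). I'll zoom in on both.

Run:
```python
from h import *
fs=load("a")
def crop(n,x0,x1,y0,y1,k): return cv2.resize(fs[n]["img"][y0:y1,x0:x1,::-1],None,fx=k,fy=k,interpolation=cv2.INTER_CUBIC)
cv2.imwrite("pics/ct.png",crop("top",195,345,170,250,5))
cv2.imwrite("pics/cs.png",crop("side",225,325,155,230,8))
for n in fs:
  print(n,[proj(fs[n],p).round(1) for p in([.5,0,0],[.6,0,0],[.5,.1,0],[.5,0,.1])])
```

```text
side [array([274.9, 216.6]), array([244.2, 212. ]), array([268.9, 235.6]), array([276.6, 189.2])]
top [array([264.8, 215.6]), array([265.2, 186.4]), array([235.5, 215.1]), array([265.7, 214.4])]
```

View pics/ct.png

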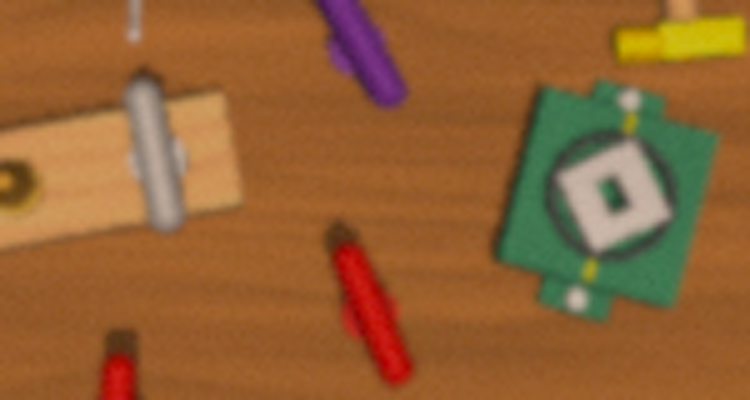

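View pics/cs.png

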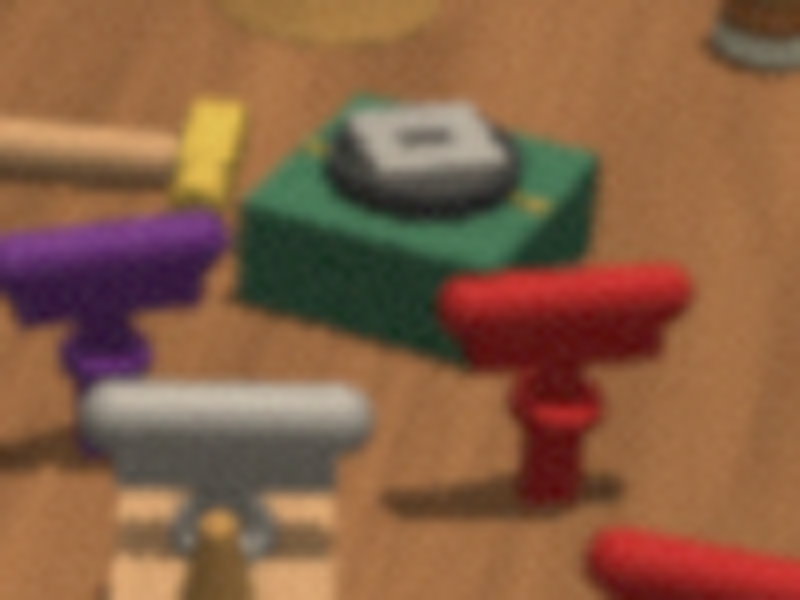

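```bash
cat > m.py <<'E'
from h import *
def comps(img,mask,box,amin=8):
    x0,x1,y0,y1=box;m=np.zeros_like(mask);m[y0:y1,x0:x1]=mask[y0:y1,x0:x1]
    n,l,s,c=cv2.connectedComponentsWithStats(m.astype(np.uint8),connectivity=4)
    return [(s[i],c[i],(l==i)) for i in range(1,n) if s[i][4]>=amin]
E
python3 - <<'E'
from m import *
np.set_printoptions(precision=2,suppress=True)
fs=load("a")
for n,boxes in (("top",dict(stake=(212,240,180,222),plate=(295,340,185,235))),("side",dict(stake=(232,275,200,222),plate=(262,296,165,186)))):
    im=fs[n]["img"];hsv=cv2.cvtColor(im,cv2.COLOR_RGB2HSV)
    print(n)
    for k,b in boxes.items():
        for th in ([(60,100)] if k=="stake" else [(60,150)]):
            m=(hsv[...,1]<th[0])&(hsv[...,2]>th[1])
            for s,c,l in comps(im,m,b):
                ys,xs=np.nonzero(l);R=cv2.minAreaRect(np.stack([xs,ys],1).astype(np.float32))
                print(k,s,c,R)
x=fs["top"]["img"]
print(x[200:218,306:330,1])
print(x[200:218,306:330,0])
E
```

```text
top
stake [221 186  11  29 180] [225.69 200.4 ] ((226.2896728515625, 199.97586059570312), (28.40155601501465, 9.218048095703125), 85.2363510131836)
plate [319 188   4   4  12] [320.5 189.5] ((320.5000305175781, 189.49998474121094), (2.8284268379211426, 2.8284268379211426), 45.0)
plate [307 199  22  21 247] [317.19 208.83] ((317.20001220703125, 208.90003967285156), (16.994115829467773, 16.54690170288086), 63.43495178222656)
plate [309 228   3   4  11] [309.91 229.64] ((310.0, 229.5), (3.0, 2.0), 90.0)
side
stake [235 202  36   8 220] [252.87 205.58] ((252.5359344482422, 205.6014404296875), (35.09193801879883, 6.354918956756592), 2.2906100749969482)
plate [270 168  17   8  93] [277.86 171.51] ((278.0, 171.5), (7.0, 16.0), 90.0)
[[ 98  78  76  79  87  96  99 104 115 131 147 163 170 169 176 170 153 116
   80  74  88 102 112 118]
 [ 80  65  77  92 100 102 112 132 147 163 171 173 178 175 176 173 165 139
  104  74  78  92 108 113]
 [ 72  73  87 100 115 130 148 165 172 173 175 177 174 175 174 176 172 160
  132  94  67  77  93 107]
 [ 75  90 109 130 148 164 172 174 175 177 172 170 176 174 176
[... 2573 characters left out ...]
69  99 151 187 201 200 199 196 179 132  83  71  99 130 167 193 198
  200 196 196 178 137  91]
 [ 65  62  78 123 175 196 200 200 197 190 160 126 129 147 171 192 197 199
  197 200 196 187 158 102]
 [ 61  53  64  94 151 188 200 202 202 197 186 174 176 188 197 199 199 201
  198 194 185 173 144  98]
 [ 64  63  59  77 123 179 198 203 201 202 202 194 196 200 199 202 196 193
  188 172 150 121  97  73]
 [ 63  63  65  65 100 153 189 202 202 204 201 199 202 200 195 187 178 169
  153 123  94  78  71  66]
 [ 62  60  67  64  77 129 175 198 202 201 203 199 197 191 174 156 135 120
   94  73  61  65  66  61]
 [ 60  63  64  68  69  98 153 192 200 200 196 190 176 156 127 107  80  67
   58  60  64  64  60  62]]
```

```bash
cat >> m.py <<'E'
def cont(f,ch,thr,box,k=8):
    "largest subpixel contour of channel value > thr in box, (N,2) px"
    x0,x1,y0,y1=box
    a=ch[y0:y1,x0:x1].astype(np.float32)
    a=cv2.resize(a,None,fx=k,fy=k,interpolation=cv2.INTER_CUBIC)
    cs,_=cv2.findContours((a>thr).astype(np.uint8),cv2.RETR_EXTERNAL,cv2.CHAIN_APPROX_NONE)
    c=max(cs,key=cv2.contourArea)[:,0].astype(float)
    return (c+.5)/k-.5+[x0,y0]
def rect(f,c,z):
    w=np.array([onz(f,u,v,z)[:2] for u,v in c])
    R=cv2.minAreaRect((w*1000).astype(np.float32));return R,w
E
python3 - <<'E'
from m import *
np.set_printoptions(precision=4,suppress=True)
fs=load("a");T=fs["top"];S=fs["side"]
ch=T["img"][...,0]
c=cont(T,ch,130,(300,336,190,232));print("plate",rect(T,c,.07)[0],c.mean(0))
M=cv2.moments((c*64).astype(np.int32).reshape(-1,1,2));pc=np.array([M['m10']/M['m00'],M['m01']/M['m00']])/64
print("plate cen px",pc,onz(T,*pc,.07))
c=cont(T,255-ch.astype(int),90,(313,323,203,214));print("hole",rect(T,c,.07)[0])
hp=c.mean(0);print(hp)
for th in(60,75,90,110):
    print(th,cv2.minAreaRect((rect(T,cont(T,255-ch.astype(int),th,(312,324,202,215)),.07)[1]*1000).astype(np.float32)))
# side plate
cs_=cont(S,S["img"][...,0],140,(262,296,163,186));M=cv2.moments((cs_*64).astype(np.int32).reshape(-1,1,2));ps=np.array([M['m10'],M['m01']])/M['m00']/64
cv=cont(S,255-S["img"][...,0].astype(int),90,(272,285,168,176));print("side plate",ps,"hole",cv.mean(0))
print("tri plate",tri(T,pc,S,ps),"hole",tri(T,hp,S,cv.mean(0)))
# yellow marks
hsv=cv2.cvtColor(T["img"],cv2.COLOR_RGB2HSV)
m=(hsv[...,0]>18)&(hsv[...,0]<35)&(hsv[...,1]>110)
for s,cc,l in comps(0,m,(300,336,190,230),2): print("mark",cc,s[4],onz(T,*cc,.05))
m=(hsv[...,1]<60)&(hsv[...,2]>140)
for s,cc,l in comps(0,m,(300,336,183,236),4): print("bolt",cc,s[4],onz(T,*cc,.012))
E
```

```text
plate ((522.7070922851562, -169.44659423828125), (58.141822814941406, 58.280250549316406), 25.796228408813477) [317.3463 208.6355]
plate cen px [317.3105 208.6651] [ 0.5227 -0.1696  0.07  ]
hole ((523.451171875, -169.33995056152344), (27.76372718811035, 18.45899772644043), 25.568248748779297)
[317.2694 208.5067]
60 ((527.8270263671875, -175.41644287109375), (35.99938201904297, 42.26908493041992), 27.91459846496582)
75 ((523.6068725585938, -169.19155883789062), (30.498905181884766, 21.137296676635742), 26.987890243530273)
90 ((523.4124755859375, -169.35845947265625), (27.849397659301758, 18.45899772644043), 25.56824493408203)
110 ((523.2659301757812, -169.51864624023438), (25.159278869628906, 15.95329761505127), 25.027748107910156)
side plate [279.2884 167.9996] hole [277.587  171.6726]
tri plate (array([ 0.5207, -0.1674,  0.0866]), np.float64(0.002421089346351758)) hole (array([ 0.524 , -0.1692,  0.0708]), np.float64(0.0015758339784466184))
mark [320.3333 194.6667] 9 [ 0.5705 -0.1821  0.05  ]
mark [335.  210.5] 2 [ 0.5186 -0.231   0.05  ]
mark [312.5714 223.1429] 7 [ 0.4756 -0.1569  0.05  ]
mark [331.  225.5] 2 [ 0.4688 -0.2179  0.05  ]
mark [302.  228.5] 2 [ 0.4574 -0.1221  0.05  ]
mark [318.5 229. ] 2 [ 0.4566 -0.1766  0.05  ]
bolt [320.7143 189.5   ] 14 [ 0.5912 -0.1888  0.012 ]
bolt [317.3908 208.6284] 261 [ 0.5259 -0.1778  0.012 ]
bolt [310.1538 229.5385] 13 [ 0.4547 -0.1537  0.012 ]
```

Run:
```python
from h import *
fs=load("a")
print(fs["top"]["img"][184:218,216:238,2])
print(fs["side"]["img"][198:226,232:276,2])
```

```text
[[ 40  41  41  40  39  35  35  28  36  34  37  43  41  41  43  44  42  41
   44  41  46  45]
 [ 41  44  43  36  43  42  51  55  50  39  27  31  38  46  44  44  44  41
   39  43  47  45]
 [ 41  39  43  42  53  70  84  93  85  69  42  36  40  43  39  36  43  40
   42  46  42  34]
 [ 39  39  45  51  75  95 117 119 115  98  73  45  40  38  42  37  37  40
   36  41  41  44]
 [ 39  46  46  65  95 116 129 138 131 118  93  57  42  39  36  40  38  43
   41  50  56  58]
 [ 39  44  49  73 103 124 139 150 141 124 101  68  49  44  50  55  63  67
   72  74  81  84]
 [ 31  37  48  68 100 120 140 153 145 129 110  85  72  73  75  80  83  85
   86  90  93  91]
 [ 41  41  51  61  90 116 136 147 149 131 113  97  84  87  88  91  90  90
   92  90  93  93]
 [ 63  64  72  75  91 113 132 148 152 139 122  99  81  86  89  91  87  92
   92  91  90  93]
 [ 86  85  88  88  92 112 130 147 154 142 124  99  79  84  92  92  87  90
   93  89  89  88]
 [ 90  90  90  89  95 112 122 144 156 145 128 104  86  84  87  90  89  88
   87  87  90  85]
 [ 86  85  87  87  94 108 122 140 151 147 131 108  89  81  87  85  89  83
   
[... 1518 characters left out ...]
 88  88  91  88  89  93 111 131 148 153 141 122  99  77  67
   62  59  57  58]
 [ 92  85  89  87  88  84  82  78  88 105 125 138 144 136 119  93  64  53
   47  45  47  43]
 [ 81  80  78  79  75  71  74  67  76  95 115 125 130 125 107  83  53  42
   43  41  45  44]
 [ 71  63  56  55  53  53  48  50  54  69  93 106 108 100  84  58  46  46
   48  45  47  43]
 [ 49  47  44  45  42  45  39  41  43  51  62  73  76  68  53  43  44  47
   42  36  43  43]
 [ 49  45  47  45  44  45  45  47  45  47  43  51  49  49  43  46  48  44
   46  43  47  39]]
[[70 73 71 ... 47 46 48]
 [66 68 78 ... 59 58 55]
 [64 65 75 ... 68 66 66]
 ...
 [68 68 68 ... 66 69 69]
 [71 70 72 ... 69 67 72]
 [75 73 70 ... 66 66 68]]
```

Run:
```python
from m import *
np.set_printoptions(precision=4,suppress=True)
fs=load("a");T=fs["top"];S=fs["side"]
def neu(f): # high for neutral
    a=f["img"].astype(np.float32); return 255-(a[...,0]-a[...,2])*2
for n,b in(("top",(212,240,180,220)),("side",(230,275,198,226))):
    q=neu(fs[n]);x=q[b[2]:b[3],b[0]:b[1]]
    print(n,np.percentile(x,[5,50,95]))
q=neu(T)
for th in(120,150,180):
    c=cont(T,q,th,(212,240,180,220))
    R,w=rect(T,c,.112);print(th,R)
# ridge line fit via rows (top), excluding flange rows
pts=[]
for v in list(range(188,196))+list(range(207,212)):
    # edges at threshold
    row=q[v,212:240];i=np.where(row>150)[0]
    def cross(a,b): return a+(150-row[a])/(row[b]-row[a])*(b-a)
    l=cross(i[0]-1,i[0]);rr=cross(i[-1]+1,i[-1]);pts.append(((l+rr)/2+212,v,rr-l))
pts=np.array(pts);print(pts)
p=np.polyfit(pts[:,1],pts[:,0],1);print(p)
a=onz(T,np.polyval(p,186),186,.112);b=onz(T,np.polyval(p,214),214,.112);d=a-b;print("ang",np.degrees(np.arctan2(d[1],d[0])))
# end rows along axis
us=np.arange(180,221,.1)
prof=cv2.remap(q,np.polyval(p,us).astype(np.float32)[None],us.astype(np.float32)[None],cv2.INTER_LINEAR)[0]
i=np.where(prof>150)[0];e0,e1=us[i[0]],us[i[-1]]
print("ends",e0,e1,onz(T,np.polyval(p,e0),e0,.112),onz(T,np.polyval(p,e1),e1,.112))
mid=np.array([np.polyval(p,(e0+e1)/2),(e0+e1)/2]);print("mid",mid,onz(T,*mid,.112))
# side
q=neu(S)
k=cv2.resize(S["img"][195:230,228:280,::-1],None,fx=14,fy=14,interpolation=cv2.INTER_CUBIC);cv2.imwrite("pics/cs2.png",k)
m=onz(T,*mid,.112);ang=np.arctan2(d[1],d[0])
for z in(.099,.112,.122):
    for t in(-.05,0,.05):
        mm=onz(T,*mid,z);print(z,t,proj(S,mm+t*np.array([np.cos(ang),np.sin(ang),0])))
g=S["img"].mean(2);print(g[198:216,[240,246,253,260,266]].T.round())
```

```text
top [ 17.  33. 197.]
side [ 63. 141. 235.]
120 ((544.0022583007812, 128.93209838867188), (104.1176986694336, 36.425933837890625), 17.964679718017578)
150 ((543.79833984375, 128.8655242919922), (101.16934967041016, 33.6060791015625), 17.961029052734375)
180 ((543.57861328125, 128.9631805419922), (97.57682800292969, 30.46075439453125), 18.800880432128906)
[[223.3545 188.       7.3847]
 [223.3775 189.       8.005 ]
 [223.2332 190.       7.9881]
 [223.3265 191.       7.6984]
 [223.7449 192.       7.2206]
 [224.0311 193.       6.9084]
 [224.1737 194.       6.7997]
 [224.3432 195.       6.8493]
 [226.9259 207.       6.9731]
 [227.0739 208.       6.8523]
 [227.1998 209.       6.7567]
 [227.459  210.       6.6588]
 [227.6755 211.       6.774 ]]
[  0.2021 185.0173]
ang 12.487042786614113
ends 184.69999999999973 215.399999999998 [0.5926 0.1406 0.112 ] [0.4946 0.1189 0.112 ]
mid [225.4383 200.05  ] [0.5435 0.1297 0.112 ]
0.099 -0.05 [270.632  211.1682]
0.099 0 [252.2696 210.7413]
0.099 0.05 [233.8897 210.314 ]
0.112 -0.05 [271.2116 207.0906]
0.112 0 [252.7296 206.659 ]
0.112 0.05 [234.23   206.2269]
0.122 -0.05 [271.6626 203.9176]
0.122 0 [253.0876 203.4823]
0.122 0.05 [234.4948 203.0465]
[[ 49.  62.  84.  78. 112. 161. 181. 172. 152. 129. 107.  91.  78.  81.
   80.  81.  83.  97.]
 [111. 110. 109. 115. 133. 167. 184. 174. 157. 135. 110.  88.  81.  78.
   80.  78.  78.  89.]
 [108. 109. 105. 107. 128. 162. 181. 179. 156. 138. 113.  93.  82.  81.
   77.  79.  80.  78.]
 [109. 107. 110. 109. 125. 162. 181. 180. 162. 140. 116.  94.  83.  80.
   80.  78.  77.  81.]
 [104. 108. 109. 112. 128. 165. 179. 181. 162. 143. 121.  97.  82.  81.
   88.  86.  88.  89.]]
```

View pics/cs2.png

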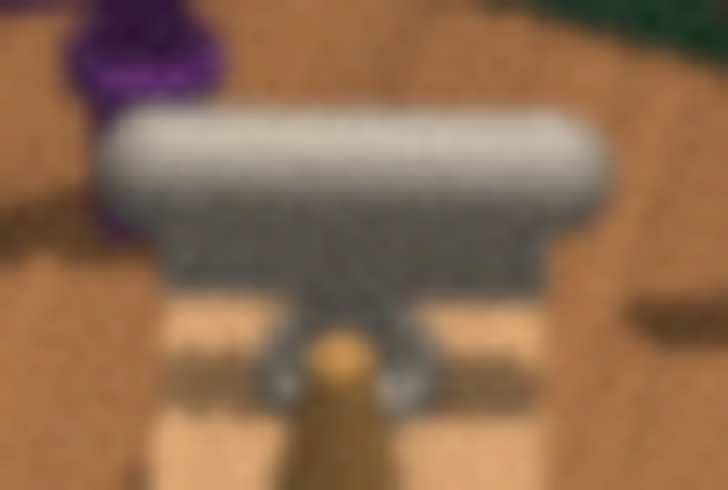

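```bash
cat > g.py <<'E'
import sys
from h import *
from scipy.spatial.transform import Rotation as Ro
def st():
    o=r.get_obs();R=Ro.from_rotvec(o["orientation"]).as_matrix()
    return o,R
def delta(gp,yaw_y=None):
    "grasp point target (world) and yaw(deg) of tool y -> tool shift mm, turn deg"
    o,R=st();g=o["tcp_pos"]-R[:,2]*r.grasp_offset
    d=R.T@(np.array(gp)-g)*1000
    yy=np.degrees(np.arctan2(R[1,1],R[0,1]));t=0
    if yaw_y is not None: t=-((yaw_y-yy+90)%180-90)
    print("grasp",(g*1000).round(1),"yawy",yy.round(2),"tilt",np.degrees(np.arccos(-R[2,2])).round(2),"| shift",d.round(1),"turn",round(t,2),"F",o["contact_force"].round(1),"M",o["moment"].round(2),"w",round(o["grip_width"],4),"t",o["clock"])
E
python3 - <<'E'
from g import *
delta([.5435,.1297,.215],102.5)
T=load("a")["top"];print(onz(T,225.9,201.4,.066))
E
```

```text
grasp [227.3 635.  249.1] yawy 70.3 tilt 0.1 | shift [-468.  -369.1   34.8] turn -32.2 F [-0.2  0.5  0. ] M [-0.02  0.    0.05] w 0.0852 t 0.1
[0.54217443 0.13039809 0.066     ]
```

Request:
send_rows --moves '[-39, -31, 0, -3, -78, -62, 0, -6, -117, -92, 0, -9, -156, -123, 0, -12, -195, -154, 0, -15, -234, -185, 0, -18, -273, -215, 0, -21, -312, -246, 0, -24]' --hand 0 --newtons 60

```text
clock: 1.1
tcp_pos: [0.4388, 0.2972, 0.2311]
orientation: [0.121, -3.139, 0.0]
contact_force: [0.6, -0.0, 0.1]
grip_width: 0.0854
```

```bash
python3 -c "
from g import *
delta([.5435,.1297,.215],102.5)"
```

```text
grasp [438.8 297.2 249.8] yawy 94.41 tilt 0.02 | shift [ -91.5 -175.    34.8] turn -8.09 F [ 0.6 -0.   0.1] M [-0.03 -0.03  0.05] w 0.0854 t 1.1
```

Request:
send_rows --moves '[-18, -35, 0, -2, -36, -70, 0, -4, -55, -105, 0, -6, -75, -143, 10, -8.1, -91.5, -175, 20, -8.1, -91.5, -175, 34.8, -8.1, -91.5, -175, 34.8, -8.1, -91.5, -175, 34.8, -8.1]'

```text
clock: 2.1
tcp_pos: [0.5422, 0.1325, 0.1966]
orientation: [0.343, -3.123, -0.001]
contact_force: [-1.3, 0.7, 1.0]
grip_width: 0.0855
```

```bash
python3 -c "
from g import *
delta([.5435,.1297,.215],102.5)
snap('b');delta([.5435,.1297,.1],102.5)"
```

```text
grasp [542.2 132.5 215.3] yawy 102.52 tilt 0.03 | shift [-0.6 -3.   0.3] turn 0.02 F [-1.3  0.7  1. ] M [-0.04 -0.03 -0.05] w 0.0855 t 2.1
grasp [542.6 132.3 215.7] yawy 102.51 tilt 0.05 | shift [ -0.2  -2.8 115.7] turn 0.01 F [-0.3  0.7 -0.3] M [-0.02  0.01 -0.04] w 0.0855 t 2.2
```

View pics/side_b.png

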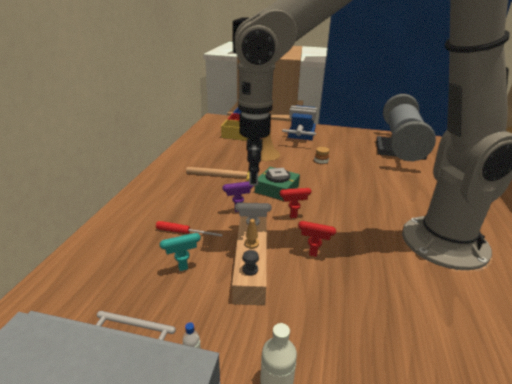

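View pics/top_b.png

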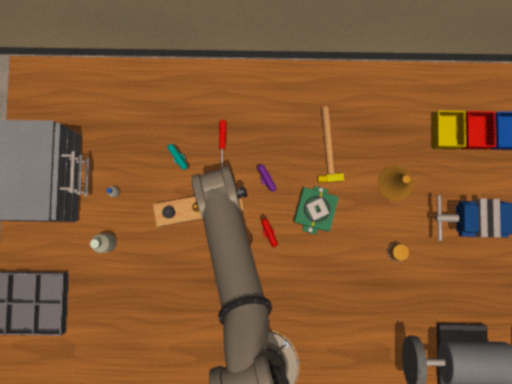

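Request:
send_rows --moves '[0, -2.8, 25, 0, 0, -2.8, 50, 0, 0, -2.8, 75, 0, 0, -2.8, 95, 0, 0, -2.8, 108, 0, 0, -2.8, 115, 0, 0, -2.8, 117.5, 0, 0, -2.8, 117.5, 0]'

```text
clock: 3.2
tcp_pos: [0.5437, 0.1285, 0.0794]
orientation: [-0.339, 3.122, 0.0]
contact_force: [-1.1, 0.2, 0.1]
grip_width: 0.0854
```

```bash
python3 -c "
from g import *
delta([.5435,.1297,.098],102.5)
snap('c')
im=cv2.imread('pics/side_c.png')[150:240,200:310];cv2.imwrite('pics/c2.png',cv2.resize(im,None,fx=6,fy=6,interpolation=2))"
```

```text
grasp [543.6 128.5  98.1] yawy 102.4 tilt 0.04 | shift [-0.1  1.2  0.1] turn -0.1 F [-1.1  0.2  0.1] M [ 0.01 -0.08  0.03] w 0.0854 t 3.2
```

View pics/c2.png

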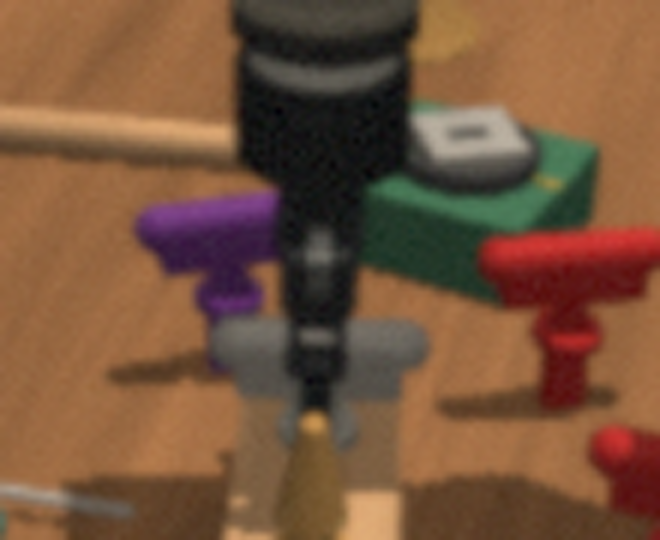

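The fingers straddle the head, centred on it. Closing now.

Request:
send_rows --moves '[0, 0, 0, 0, 0, 0, 0, 0, 0, 0, 0, 0, 0, 0, 0, 0, 0, 0, 0, 0, 0, 0, 0, 0, 0, 0, 0, 0, 0, 0, 0, 0]' --hand 1 --newtons 80

```text
clock: 4.3
tcp_pos: [0.5434, 0.1283, 0.0792]
orientation: [-0.339, 3.123, 0.0]
contact_force: [-1.1, -0.8, 4.7]
grip_width: 0.0229
```

```bash
python3 -c "
from g import *
delta([.5435,.1297,.098],102.5)"
```

```text
grasp [543.4 128.3  97.9] yawy 102.39 tilt 0.01 | shift [-0.4  1.4 -0.1] turn -0.11 F [-1.1 -0.8  4.7] M [-0.15  0.3  -0.  ] w 0.0229 t 4.3
```

Request:
send_rows --moves '[0, 0, -5, 0, 0, 0, -15, 0, 0, 0, -30, 0, 0, 0, -50, 0, 0, 0, -75, 0, 0, 0, -100, 0, 0, 0, -115, 0, 0, 0, -115, 0]'

```text
clock: 5.3
tcp_pos: [0.544, 0.1286, 0.1953]
orientation: [-0.339, 3.121, 0.001]
contact_force: [-0.2, 0.5, -5.2]
grip_width: 0.0232
```

```bash
python3 -c "
from g import *
delta([.523,-.1696,.205],115.7)
snap('d')
im=cv2.imread('pics/side_d.png')[110:240,190:320];cv2.imwrite('pics/d2.png',cv2.resize(im,None,fx=4.6,fy=4.6,interpolation=2))"
```

```text
grasp [543.9 128.5 214. ] yawy 102.4 tilt 0.15 | shift [  84.5 -286.7    8.6] turn -13.3 F [-0.2  0.5 -5.2] M [-0.08  0.01 -0.06] w 0.0232 t 5.3
```

View pics/d2.png

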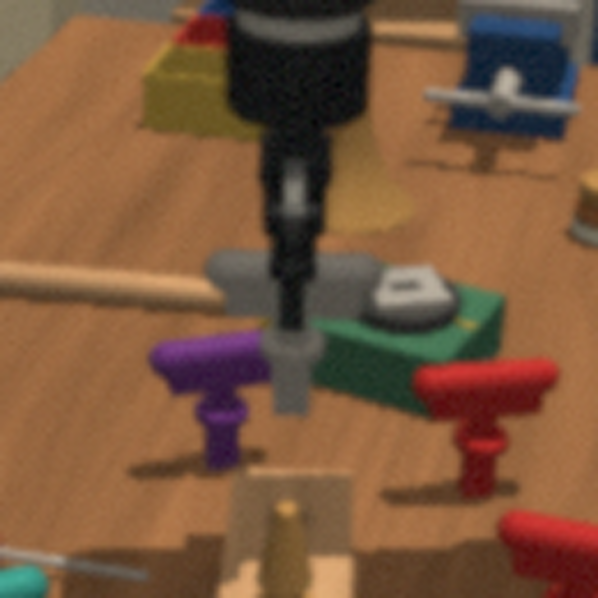

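Request:
send_rows --moves '[10, -34, 0, -2, 24, -82, 0, -4, 38, -130, 0, -6, 53, -180, 0, -9, 68, -230, 0, -11, 79, -268, 0, -13.3, 84.5, -286.7, 0, -13.3, 84.5, -286.7, 0, -13.3]'

```text
clock: 6.4
tcp_pos: [0.5211, -0.1717, 0.1929]
orientation: [0.692, -3.062, -0.0]
contact_force: [0.1, 1.1, -5.5]
grip_width: 0.0227
```

```bash
python3 -c "
from g import *
delta([.523,-.1696,.205],115.7)
snap('e')
delta([.523,-.1696,.205],115.7)
im=cv2.imread('pics/side_e.png')[110:210,220:340];cv2.imwrite('pics/e2.png',cv2.resize(im,None,fx=6,fy=6,interpolation=2))"
```

```text
grasp [ 521.2 -171.7  211.6] yawy 115.48 tilt 0.13 | shift [-2.6  1.1  6.6] turn -0.22 F [ 0.1  1.1 -5.5] M [ 0.03 -0.05  0.  ] w 0.0227 t 6.4
grasp [ 522.  -168.8  211.8] yawy 115.73 tilt 0.11 | shift [-0.5 -1.2  6.8] turn 0.03 F [-0.3  0.9 -5.4] M [ 0.07 -0.05  0.02] w 0.0232 t 6.5
```

View pics/e2.png

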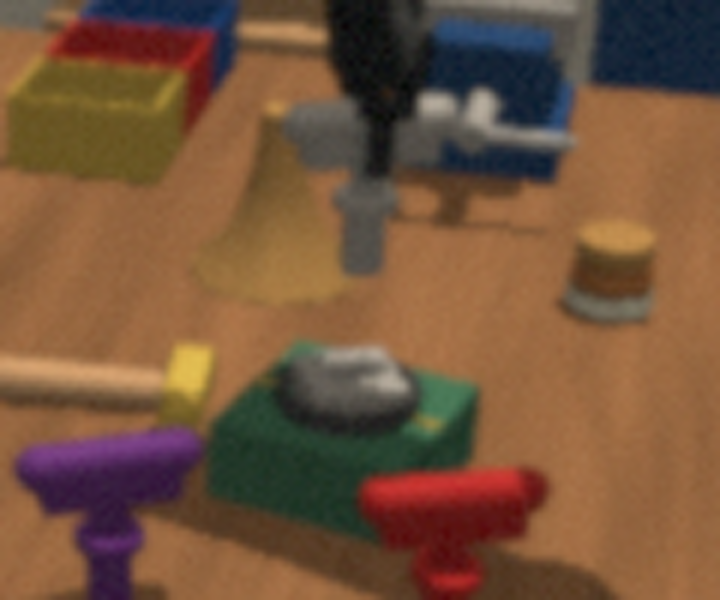

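View pics/top_e.png

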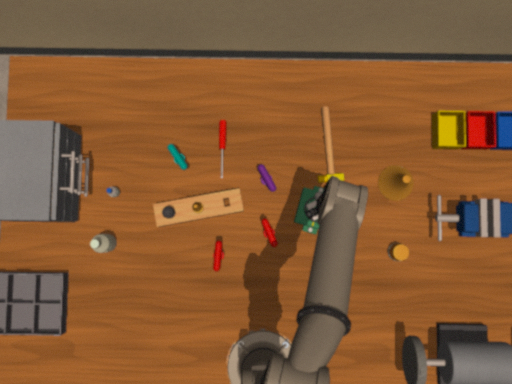

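Request:
send_rows --moves '[-0.5, -1.2, 8, 0, -0.5, -1.2, 20, 0, -0.5, -1.2, 34, 0, -0.5, -1.2, 46, 0, -0.5, -1.2, 53, 0, -0.5, -1.2, 56, 0, -0.5, -1.2, 56, 0, -0.5, -1.2, 56, 0]'

```text
clock: 7.5
tcp_pos: [0.5237, -0.1707, 0.1384]
orientation: [-0.698, 3.062, -0.0]
contact_force: [-0.7, -0.3, -5.8]
grip_width: 0.0229
```

```bash
python3 -c "
from g import *
delta([.523,-.1696,.156],115.7)
snap('f')
delta([.523,-.1696,.156],115.7)
im=cv2.imread('pics/side_f.png')[130:195,240:320];cv2.imwrite('pics/f2.png',cv2.resize(im,None,fx=9,fy=9,interpolation=2))"
```

```text
grasp [ 523.6 -170.7  157.1] yawy 115.7 tilt 0.05 | shift [0.1 1.3 1.1] turn -0.0 F [-0.7 -0.3 -5.8] M [-0.05 -0.   -0.05] w 0.0229 t 7.5
grasp [ 523.6 -170.7  157.1] yawy 115.7 tilt 0.04 | shift [0.  1.2 1.1] turn 0.0 F [ 0.2 -0.7 -4.3] M [ 0.01 -0.05 -0.03] w 0.0228 t 7.6
```

View pics/f2.png

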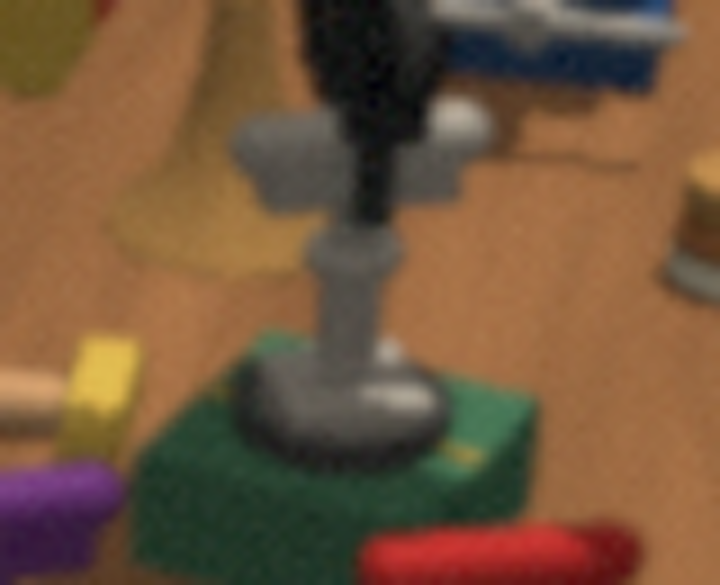

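Run:
```python
from m import *
np.set_printoptions(precision=2,suppress=True,linewidth=200)
fs=load("f");S=fs["side"]
for p in([.5234,-.1694,.07],[.5236,-.1707,.07],[.5236,-.1707,.079],[.5236,-.1707,.1],[.5236,-.1707,.119]): print(p,proj(S,np.array(p)))
print(S["img"][156:176,270:290,0])
print(S["img"][156:176,270:290,2])
```

```text
[0.5234, -0.1694, 0.07] [277.98 171.9 ]
[0.5236, -0.1707, 0.07] [277.99 171.73]
[0.5236, -0.1707, 0.079] [278.13 169.41]
[0.5236, -0.1707, 0.1] [278.47 163.95]
[0.5236, -0.1707, 0.119] [278.79 158.92]
[[168 166 163 153 128 108  92  82  79  77  77  83  88 105 127 152 160 161 164 167]
 [168 168 163 141 115 100  94  86  87  85  84  85  93 105 124 147 161 166 162 166]
 [170 168 159 136 105  95  94  94  95  92  93  91  98 100 115 146 163 165 167 164]
 [165 159 155 131 101  92  89  92  93  97  95  91  93 100 127 153 162 164 164 168]
 [144 140 136 135 121  92  84  84  86  87  88  84  91 115 144 160 165 166 166 167]
 [143 137 141 141 128 106  85  83  81  81  82  89 108 136 155 164 162 165 169 165]
 [146 146 147 143 133 107  86  82  82  82  81  93 117 144 160 163 165 165 168 166]
 [151 148 147 145 136 104  87  82  85  83  83  96 123 150 159 164 163 165 168 166]
 [149 147 147 144 135 106  85  86  81  85  85  93 125 152 164 165 163 162 167 167]
 [144 144 146 145 137 102  82  84  85  85  81  97 129 153 163 164 162 165 168 168]
 [127 131 137 136 128 101  83  87  87  83  83  98 133 155 162 163 167
[... 1722 characters left out ...]
78  90  99  79  73  71  70  73  71]
 [ 85  87  82  89  89  78  72  73  72  70  73  89 124 128 106  76  74  71  70  74]
 [ 85  90  89  89  88  76  73  76  73  72  74  95 131 137 108  82  72  73  71  72]
 [ 88  87  88  87  88  82  75  74  78  77  79  91 107 112  98  80  71  67  72  70]
 [ 80  86  87  88  86  79  76  77  74  75  78  86  88  90  86  82  71  59  64  74]
 [ 73  85  87  82  83  77  74  75  75  79  89  97 104 106 106 103  95  77  69  74]
 [ 70  78  86  88  83  85  83  80  87  91 112 127 127 137 141 142 131 108  78  71]
 [ 61  78  83  88  84  84  86  85  87  90 103 111 118 131 142 143 140 123  88  71]
 [ 60  69  80  88  86  86  85  84  81  83  87  84  89 104 109 111 108 103  78  69]]
```

Request:
send_rows --moves '[-0.7, 1.1, 0, 0, -0.7, 1.1, 1, 0, -0.7, 1.1, 3, 0, -0.7, 1.1, 5, 0, -0.7, 1.1, 7, 0, -0.7, 1.1, 8, 0, -0.7, 1.1, 9, 0, -0.7, 1.1, 9, 0]'

```text
clock: 8.6
tcp_pos: [0.5235, -0.1694, 0.1292]
orientation: [-0.699, 3.063, 0.0]
contact_force: [-1.4, -0.5, -4.6]
grip_width: 0.0227
```

```bash
python3 -c "
from g import *
delta([.5238,-.1694,.148],115.7)"
```

```text
grasp [ 523.5 -169.4  147.9] yawy 115.7 tilt 0.01 | shift [-0.2 -0.1 -0.1] turn -0.0 F [-1.4 -0.5 -4.6] M [ 0.05  0.15 -0.01] w 0.0227 t 8.6
```

Request:
send_rows --moves '[0, 0, 0.5, 0, 0, 0, 1, 0, 0, 0, 1.5, 0, 0, 0, 2, 0, 0, 0, 2.5, 0, 0, 0, 3, 0, 0, 0, 3, 0]'

```text
clock: 9.48
tcp_pos: [0.5237, -0.1698, 0.1259]
orientation: [-0.698, 3.063, -0.001]
contact_force: [2.5, -2.9, -5.3]
grip_width: 0.0227
```

```bash
python3 -c "
from g import *
delta([.5238,-.1694,.145],115.7)"
```

```text
grasp [ 523.7 -169.8  144.6] yawy 115.69 tilt 0.05 | shift [-0.3  0.3 -0.4] turn -0.01 F [ 2.5 -2.9 -5.3] M [-0.87 -0.44  0.02] w 0.0227 t 9.475
```

Request:
send_rows --moves '[-0.1, -0.5, 0, 0, -0.1, -0.5, 0.5, 0, -0.1, -0.5, 1, 0, -0.1, -0.5, 2, 0, -0.1, -0.5, 3, 0, -0.1, -0.5, 4, 0, -0.1, -0.5, 4, 0]'

```text
clock: 10.35
tcp_pos: [0.524, -0.1701, 0.1219]
orientation: [-0.698, 3.063, -0.001]
contact_force: [2.6, -4.3, -6.0]
grip_width: 0.0233
```

```bash
python3 -c "
from g import *
delta([.5238,-.1698,.141],115.7)"
```

```text
grasp [ 524.  -170.1  140.6] yawy 115.69 tilt 0.04 | shift [ 0.1  0.4 -0.4] turn -0.01 F [ 2.6 -4.3 -6. ] M [-1.21 -0.81 -0.01] w 0.0233 t 10.35
```

Request:
send_rows --moves '[0, -0.4, 0, 0, 0, -0.8, 0, 0, 0, -0.8, 0.5, 0, 0, -0.8, 1, 0, 0, -0.8, 2, 0, 0, -0.8, 3, 0, 0, -0.8, 3, 0]'

```text
clock: 11.22
tcp_pos: [0.5238, -0.1704, 0.1187]
orientation: [0.699, -3.062, -0.0]
contact_force: [2.5, -3.1, -5.7]
grip_width: 0.0227
```

```bash
python3 -c "
from g import *
delta([.5238,-.1698,.138],115.7)"
```

```text
grasp [ 523.9 -170.4  137.4] yawy 115.7 tilt 0.03 | shift [-0.2  0.6 -0.6] turn 0.0 F [ 2.5 -3.1 -5.7] M [-0.77 -0.43  0.02] w 0.0227 t 11.225
```

Request:
send_rows --moves '[0, -0.6, 0, 0, 0, -0.6, 1, 0, 0, -0.6, 2, 0, 0, -0.6, 3, 0, 0, -0.6, 4.5, 0, 0, -0.6, 6, 0, 0, -0.6, 7, 0, 0, -0.6, 7, 0]'

```text
clock: 12.22
tcp_pos: [0.5243, -0.171, 0.1119]
orientation: [0.699, -3.063, -0.0]
contact_force: [-0.3, -0.9, -6.1]
grip_width: 0.0229
```

```bash
python3 -c "
from g import *
delta([.5238,-.1698,.131],115.7)"
```

```text
grasp [ 524.3 -171.   130.6] yawy 115.7 tilt 0.02 | shift [-0.1  1.3 -0.4] turn 0.0 F [-0.3 -0.9 -6.1] M [ 0.02 -0.03 -0.02] w 0.0229 t 12.225
```

Request:
send_rows --moves '[0, 0, 2, 0, 0, 0, 4, 0, 0, 0, 6, 0, 0, 0, 8.5, 0, 0, 0, 11, 0, 0, 0, 13.5, 0, 0, 0, 16, 0, 0, 0, 16, 0]'

```text
clock: 13.22
tcp_pos: [0.5242, -0.171, 0.0957]
orientation: [0.699, -3.062, -0.0]
contact_force: [-0.2, -0.3, -6.3]
grip_width: 0.0224
```

```bash
python3 -c "
from g import *
delta([.5238,-.1698,.11],115.7)"
```

```text
grasp [ 524.2 -171.   114.4] yawy 115.7 tilt 0.03 | shift [-0.2  1.2  4.4] turn -0.0 F [-0.2 -0.3 -6.3] M [ 0.02 -0.02  0.01] w 0.0224 t 13.225
```

Request:
send_rows --moves '[0, 0, 1, 0, 0, 0, 2, 0, 0, 0, 3, 0, 0, 0, 3.5, 0, 0, 0, 4, 0, 0, 0, 4.5, 0, 0, 0, 4.5, 0]'

```text
clock: 14.1
tcp_pos: [0.5243, -0.171, 0.0914]
orientation: [0.699, -3.063, -0.0]
contact_force: [0.5, -0.9, -4.7]
grip_width: 0.0231
```

```bash
python3 -c "
from g import *
delta([.5238,-.1698,.108],115.7)"
```

```text
grasp [ 524.3 -171.   110.1] yawy 115.7 tilt 0.01 | shift [-0.   1.3  2.1] turn 0.0 F [ 0.5 -0.9 -4.7] M [ 0.05 -0.01  0.01] w 0.0231 t 14.1
```

Request:
send_rows --moves '[0, 0, 0.4, 0, 0, 0, 0.8, 0, 0, 0, 1.2, 0, 0, 0, 1.6, 0, 0, 0, 2, 0, 0, 0, 2, 0]'

```text
clock: 14.85
tcp_pos: [0.5243, -0.171, 0.0894]
orientation: [0.699, -3.063, -0.0]
contact_force: [-0.1, 0.1, -5.0]
grip_width: 0.0226
```

```bash
python3 -c "
from g import *
delta([.5238,-.1698,.108],115.7)"
```

```text
grasp [ 524.3 -171.   108.1] yawy 115.7 tilt 0.01 | shift [-0.   1.3  0.1] turn 0.0 F [-0.1  0.1 -5. ] M [ 0.01 -0.01  0.04] w 0.0226 t 14.85
```

Request:
send_rows --moves '[0, 0, 0.3, 0, 0, 0, 0.6, 0, 0, 0, 0.9, 0, 0, 0, 1.2, 0, 0, 0, 1.2, 0]'

```text
clock: 15.48
tcp_pos: [0.5245, -0.1711, 0.0892]
orientation: [-0.698, 3.063, 0.0]
contact_force: [-4.1, 1.2, 8.0]
grip_width: 0.0228
```

```bash
python3 -c "
from g import *
delta([.5238,-.1698,.108],115.7)"
```

```text
grasp [ 524.5 -171.1  107.9] yawy 115.69 tilt 0.03 | shift [ 0.1  1.5 -0.1] turn -0.01 F [-4.1  1.2  8. ] M [ 0.4   0.92 -0.06] w 0.0228 t 15.475
```

Request:
send_rows --moves '[0, 0, -0.6, 0, 0, 0, -0.6, 2, 0, 0, -0.6, 5, 0, 0, -0.6, 8, 0, 0, -0.6, 10, 0, 0, -0.6, 12, 0, 0, -0.6, 12, 0, 0, -0.6, 12]'

```text
clock: 16.48
tcp_pos: [0.5245, -0.1715, 0.0892]
orientation: [-0.373, 3.119, -0.001]
contact_force: [-2.0, -0.3, 4.7]
grip_width: 0.0228
```

```bash
python3 -c "
from g import *
delta([.5243,-.171,.108],75.4)"
```

```text
grasp [ 524.5 -171.5  107.9] yawy 103.63 tilt 0.04 | shift [ 0.1  0.5 -0.1] turn 28.23 F [-2.  -0.3  4.7] M [0.04 0.72 0.12] w 0.0228 t 16.475
```

Request:
send_rows --moves '[0, 0, 0, 2, 0, 0, 0, 5, 0, 0, 0, 8, 0, 0, 0, 11, 0, 0, 0, 14, 0, 0, 0, 16, 0, 0, 0, 16]'

```text
clock: 17.35
tcp_pos: [0.5246, -0.1717, 0.0892]
orientation: [0.065, 3.14, -0.001]
contact_force: [-2.9, -1.3, 5.4]
grip_width: 0.0227
```

```bash
python3 -c "
from g import *
delta([.5243,-.171,.108],75.4)
snap('h')
im=cv2.imread('pics/side_h.png')[130:195,240:320];cv2.imwrite('pics/h2.png',cv2.resize(im,None,fx=9,fy=9,interpolation=2))"
```

```text
grasp [ 524.6 -171.7  107.9] yawy 87.62 tilt 0.06 | shift [ 0.3  0.7 -0.1] turn 12.22 F [-2.9 -1.3  5.4] M [-0.17  0.66  0.15] w 0.0227 t 17.35
```

View pics/h2.png

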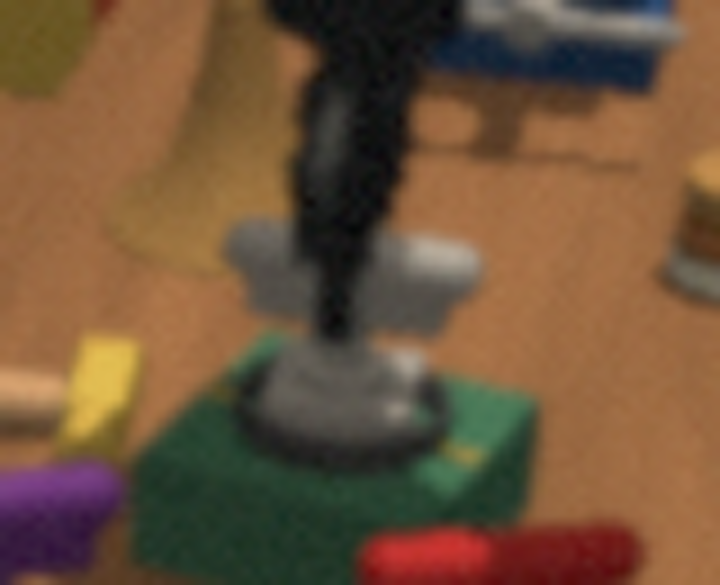

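Request:
send_rows --moves '[0, 0, 0, 2, 0, 0, 0, 4, 0, 0, 0, 6, 0, 0, 0, 8, 0, 0, 0, 9, 0, 0, 0, 10, 0, 0, 0, 10]'

```text
clock: 18.32
tcp_pos: [0.5246, -0.1719, 0.0892]
orientation: [0.34, 3.122, -0.002]
contact_force: [-3.4, -2.5, 4.6]
grip_width: 0.0231
```

```bash
python3 -c "
from g import *
delta([.5243,-.171,.108],75.4)"
```

```text
grasp [ 524.6 -171.9  107.9] yawy 77.58 tilt 0.08 | shift [ 0.5  0.8 -0.1] turn 2.18 F [-3.4 -2.5  4.6] M [-0.37  0.65  0.14] w 0.0231 t 18.325
```

Request:
send_rows --moves '[0, 0, 0, 0.5, 0, 0, 0, 1, 0, 0, 0, 1.5, 0, 0, 0, 2, 0, 0, 0, 2]'

```text
clock: 18.95
tcp_pos: [0.5246, -0.1719, 0.0892]
orientation: [0.394, 3.116, -0.002]
contact_force: [-3.0, -2.1, 5.0]
grip_width: 0.0228
```

```bash
python3 -c "
from g import *
delta([.5243,-.171,.108],75.4)"
```

```text
grasp [ 524.6 -171.9  107.9] yawy 75.59 tilt 0.08 | shift [ 0.5  0.8 -0.1] turn 0.19 F [-3.  -2.1  5. ] M [-0.38  0.69  0.21] w 0.0228 t 18.95
```

Request:
send_rows --moves '[0, 0, 0, 0.5, 0, 0, 0, 1, 0, 0, 0, 1, 0, 0, 0, 1]'

```text
clock: 19.45
tcp_pos: [0.5246, -0.1719, 0.0892]
orientation: [0.421, 3.112, -0.002]
contact_force: [-3.3, -2.1, 5.4]
grip_width: 0.023
```

```bash
python3 -c "
from g import *
delta([.5243,-.171,.108],75.4)"
```

```text
grasp [ 524.6 -171.9  107.9] yawy 74.6 tilt 0.08 | shift [ 0.5  0.8 -0.1] turn -0.8 F [-3.3 -2.1  5.4] M [-0.37  0.62  0.23] w 0.023 t 19.45
```

Request:
send_rows --moves '[0, 0, 0, 0.5, 0, 0, 0, 1, 0, 0, 0, 1, 0, 0, 0, 1]'

```text
clock: 19.95
tcp_pos: [0.5246, -0.1719, 0.0892]
orientation: [0.448, 3.109, -0.002]
contact_force: [-2.9, -3.3, 4.7]
grip_width: 0.0232
```

```bash
python3 -c "
from g import *
delta([.5243,-.171,.108],75.4)"
```

```text
grasp [ 524.6 -171.9  107.9] yawy 73.6 tilt 0.08 | shift [ 0.5  0.8 -0.1] turn -1.8 F [-2.9 -3.3  4.7] M [-0.36  0.59  0.24] w 0.0232 t 19.95
```

Request:
send_rows --moves '[0, 0, 0, 0.5, 0, 0, 0, 1, 0, 0, 0, 1.5, 0, 0, 0, 1.5]'

```text
clock: 20.45
tcp_pos: [0.5246, -0.172, 0.0892]
orientation: [0.489, 3.102, -0.002]
contact_force: [-3.9, -2.3, 4.8]
grip_width: 0.0229
```

```bash
python3 -c "
from g import *
delta([.5243,-.171,.108],75.4)
snap('i')
im=cv2.imread('pics/side_i.png')[130:195,240:320];cv2.imwrite('pics/i2.png',cv2.resize(im,None,fx=9,fy=9,interpolation=2))
im=cv2.imread('pics/top_i.png')[170:250,270:370];cv2.imwrite('pics/i3.png',cv2.resize(im,None,fx=7,fy=7,interpolation=2))"
```

```text
grasp [ 524.6 -171.9  107.9] yawy 72.09 tilt 0.08 | shift [ 0.6  0.8 -0.1] turn -3.31 F [-3.9 -2.3  4.8] M [-0.44  0.66  0.2 ] w 0.0229 t 20.45
```

View pics/i2.png

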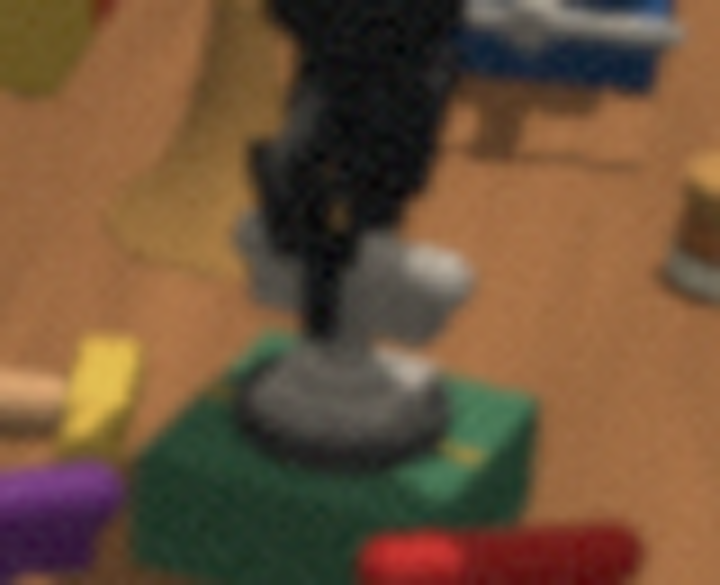

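View pics/i3.png

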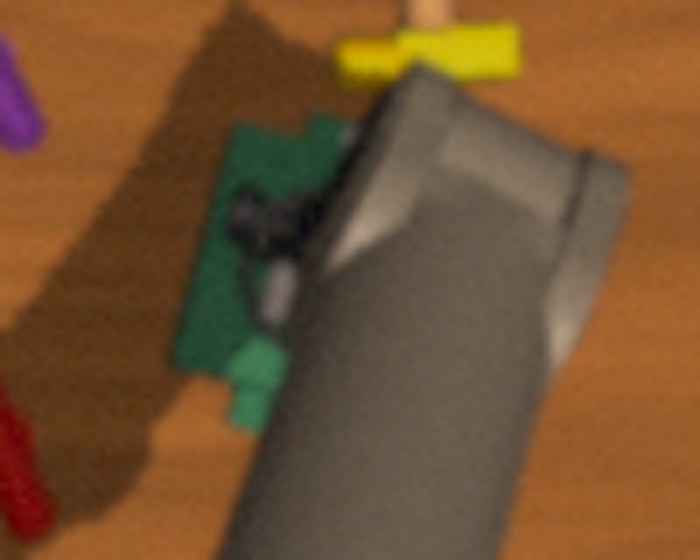

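Request:
send_rows --moves '[0, 0, 0, 0, 0, 0, 0, 0, 0, 0, 0, 0, 0, 0, 0, 0, 0, 0, 0, 0, 0, 0, 0, 0, 0, 0, 0, 0, 0, 0, 0, 0]' --hand 0

```text
clock: 21.55
tcp_pos: [0.5244, -0.171, 0.0889]
orientation: [0.486, 3.104, 0.0]
contact_force: [0.4, -0.5, -0.1]
grip_width: 0.0854
```

Request:
send_rows --moves '[0, 0, -10, 0, 0, 0, -30, 0, 0, 0, -60, 0, 0, 0, -90, 0, 0, 0, -120, 0, 0, 0, -120, 0]'

```text
clock: 22.3
tcp_pos: [0.5259, -0.1717, 0.2118]
orientation: [0.486, 3.098, 0.001]
contact_force: [-0.2, 1.0, 0.0]
grip_width: 0.0856
```

Request:
send_rows --moves '[0, 20, 0, 0, 0, 60, 0, 0, 0, 110, 0, 0, 0, 160, 0, 0, 0, 190, 0, 0, 0, 200, 0, 0, 0, 200, 0, 0]'

```text
clock: 23.18
tcp_pos: [0.5851, 0.0189, 0.2085]
orientation: [-0.486, -3.103, 0.001]
contact_force: [-0.1, -0.0, 0.6]
grip_width: 0.0854
```

```bash
python3 -c "
from g import *
delta([.5243,-.171,.108],75.4)
snap('j')
im=cv2.imread('pics/side_j.png')[130:195,240:320];cv2.imwrite('pics/j2.png',cv2.resize(im,None,fx=9,fy=9,interpolation=2))
im=cv2.imread('pics/top_j.png')[170:250,270:370];cv2.imwrite('pics/j3.png',cv2.resize(im,None,fx=7,fy=7,interpolation=2))"
```

```text
grasp [585.1  18.9 227.2] yawy 72.21 tilt 0.06 | shift [  -0.2 -199.3  119.3] turn -3.19 F [-0.1 -0.   0.6] M [-0.03 -0.02  0.05] w 0.0854 t 23.175
```

View pics/j2.png

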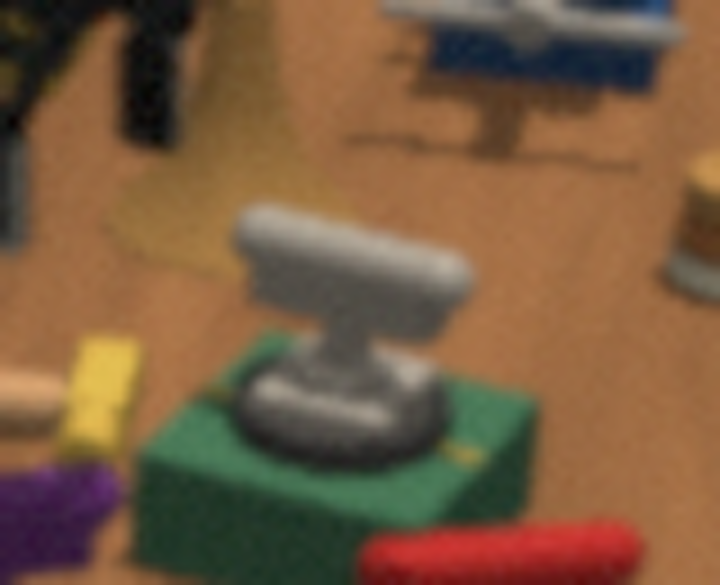

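View pics/j3.png

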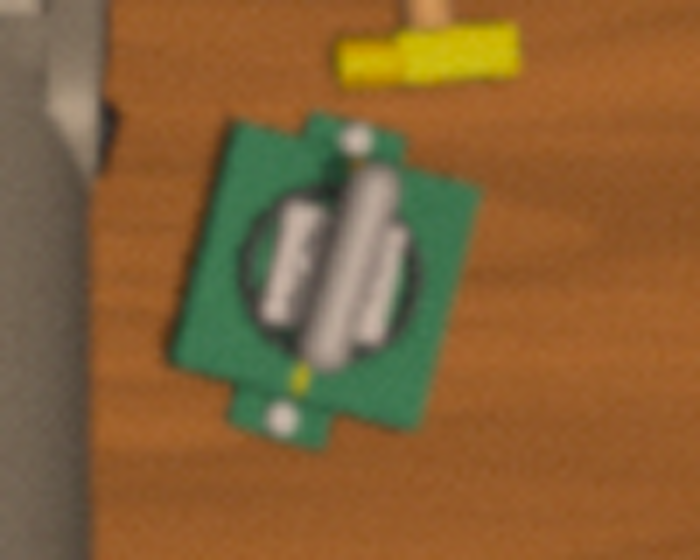

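```bash
cat > k.py <<'E'
from m import *
import sys
np.set_printoptions(precision=4,suppress=True)
fs=load(sys.argv[1]);T=fs["top"];A=load("a")["top"]
def edge(ch,p0,p1,half,z,thr=None,pol=1,n=24):
    "subpixel gradient-peak line near p0-p1 -> world angle deg"
    p0=np.array(p0,float);p1=np.array(p1,float);d=(p1-p0)/np.linalg.norm(p1-p0);nn=np.array([-d[1],d[0]])
    s=np.arange(-half,half+.01,.1);W=[]
    for t in np.linspace(0,1,n):
        q=p0+(p1-p0)*t+s[:,None]*nn
        a=cv2.remap(ch.astype(np.float32),q[:,0].astype(np.float32)[None],q[:,1].astype(np.float32)[None],cv2.INTER_CUBIC)[0]
        g=np.abs(np.gradient(cv2.GaussianBlur(a[None],(0,0),4)[0]));W.append(p0+(p1-p0)*t+nn*(s*g**4).sum()/(g**4).sum())
    W=np.array([onz(T,u,v,z)[:2] for u,v in W],)
    v=cv2.fitLine((W*1000).astype(np.float32),cv2.DIST_HUBER,0,.01,.01).ravel()
    return np.degrees(np.arctan(v[1]/v[0])) if abs(v[0])>1e-6 else 90
P=lambda x,y:(270+(x+.5)/7-.5,170+(y+.5)/7-.5)
G=T["img"][...,0]; 
Aa=A["img"][...,0]
print("block long-left",edge(Aa,P(225,160),P(183,340),2,.05), "right",edge(Aa,P(470,220),P(425,400),2,.05))
print("block bottom",edge(Aa,P(190,368),P(230,380),1.5,.05)-90,"top",edge(Aa,P(400,165),P(465,185),1.5,.05))
print("plate outer L",edge(G,P(285,215),P(266,310),1.5,.07),"R",edge(G,P(408,240),P(390,330),1.5,.07))
print("head L",edge(G,P(343,200),P(312,340),1.7,.12),"R",edge(G,P(394,195),P(355,340),1.7,.12))
E
python3 k.py j
```

```text
block long-left -13.075762 right -14.491169
block bottom -15.59977 top 74.075745
plate outer L -12.387646 R -11.973397
head L -14.173598 R -14.547493
```

```bash
cat >> k.py <<'E'
print("---- holder from frame a, greenness")
a=A["img"].astype(int);gr=a[...,1]-a[...,0]
for nm,p,q in(("left",P(228,150),P(185,330)),("right",P(475,200),P(425,405))): print(nm,edge(gr,p,q,1.8,.05))
b=T["img"].astype(int);gb=b[...,1]-b[...,0]
for nm,p,q in(("left",P(228,150),P(185,330)),("right",P(475,200),P(425,405))): print(nm,"new",edge(gb,p,q,1.8,.05))
def blob(img,cx,cy,rad,fn):
    x0,y0=int(cx-rad),int(cy-rad);w=img[y0:y0+2*rad+2,x0:x0+2*rad+2].astype(float);v=np.clip(fn(w),0,None)
    ys,xs=np.mgrid[0:v.shape[0],0:v.shape[1]];return np.array([(xs*v).sum(),(ys*v).sum()])/v.sum()+[x0,y0]
f=lambda w:w[...,0]-110
for I in(A,T):
    b1=blob(I["img"],320.6,189.5,3,f);b2=blob(I["img"],310.1,229.5,3,f)
    w1,w2=onz(T,*b1,.013),onz(T,*b2,.013);d=w1-w2;print("bolts",np.degrees(np.arctan2(d[1],d[0])),(w1+w2)/2,np.linalg.norm(d))
fy=lambda w:w[...,0]-w[...,2]-40
b1=blob(A["img"],320.8,194.3,3,fy);b2=blob(A["img"],312.6,223.6,3,fy);print(b1,b2)
w1,w2=onz(T,*b1,.051),onz(T,*b2,.051);d=w1-w2;print("marks",np.degrees(np.arctan2(d[1],d[0])),(w1+w2)/2,np.linalg.norm(d))
E
python3 k.py j
```

```text
block long-left -13.075762 right -14.491169
block bottom -15.59977 top 74.075745
plate outer L -12.387646 R -11.973397
head L -14.173598 R -14.547493
---- holder from frame a, greenness
left -13.961943
right -14.5055485
left new -13.87869
right new -14.621744
bolts -14.967477239085198 [ 0.524  -0.1708  0.013 ] 0.14472419923359478
bolts -14.892057372767717 [ 0.5247 -0.171   0.013 ] 0.14579501419991986
[320.5261 194.1837] [312.5264 223.5264]
marks -14.877930958510758 [ 0.5232 -0.1696  0.051 ] 0.10112069345566953
```

Request:
send_rows --moves '[0, -30, 0, -1, 0, -80, 0, -2, 0, -130, 0, -3.4, 0, -175, 0, -3.4, -0.2, -199, 0, -3.4, -0.2, -199, 0, -3.4, -0.2, -199, 0, -3.4]'

```text
clock: 24.15
tcp_pos: [0.5248, -0.1699, 0.2089]
orientation: [0.394, 3.117, 0.001]
contact_force: [0.6, -0.2, 0.4]
grip_width: 0.0856
```

```bash
python3 -c "
from g import *
delta([.524,-.1705,.109],75.6)"
```

```text
grasp [ 524.8 -169.9  227.6] yawy 75.58 tilt 0.03 | shift [  0.6  -0.9 118.6] turn -0.02 F [ 0.6 -0.2  0.4] M [-0.01  0.02  0.05] w 0.0856 t 24.15
```

Request:
send_rows --moves '[0.6, -0.9, 25, 0, 0.6, -0.9, 50, 0, 0.6, -0.9, 75, 0, 0.6, -0.9, 95, 0, 0.6, -0.9, 108, 0, 0.6, -0.9, 115, 0, 0.6, -0.9, 118.5, 0, 0.6, -0.9, 118.5, 0]'

```text
clock: 25.15
tcp_pos: [0.5243, -0.1709, 0.0907]
orientation: [0.394, 3.116, 0.0]
contact_force: [0.2, 0.6, -0.8]
grip_width: 0.0854
```

Request:
send_rows --moves '[0, 0, 0, 0, 0, 0, 0, 0, 0, 0, 0, 0, 0, 0, 0, 0, 0, 0, 0, 0, 0, 0, 0, 0, 0, 0, 0, 0]' --hand 1 --newtons 110

```text
clock: 26.02
tcp_pos: [0.5228, -0.1708, 0.0897]
orientation: [-0.394, -3.114, -0.0]
contact_force: [-6.3, -1.4, 2.6]
grip_width: 0.0229
```

```bash
python3 -c "
from g import *
delta([.524,-.1705,.109],75.6)"
```

```text
grasp [ 522.8 -170.8  108.4] yawy 75.58 tilt 0.14 | shift [-1.1  0.6 -0.6] turn -0.02 F [-6.3 -1.4  2.6] M [-1.31 -0.5   0.01] w 0.0229 t 26.025
```

Request:
send_rows --moves '[0.8, 0, 0, 0, 0.8, 0, 0, 1, 0.8, 0, 0, 2, 0.8, 0, 0, 3, 0.8, 0, 0, 3, 0.8, 0, 0, 3]'

```text
clock: 26.78
tcp_pos: [0.5234, -0.1709, 0.0903]
orientation: [0.476, 3.105, -0.0]
contact_force: [1.0, -1.5, -13.8]
grip_width: 0.0225
```

```bash
python3 -c "
from g import *
delta([.524,-.1705,.109],75.6)"
```

```text
grasp [ 523.4 -170.9  109. ] yawy 72.57 tilt 0.02 | shift [-0.5  0.5 -0. ] turn -3.03 F [  1.   -1.5 -13.8] M [-0.6   0.82  0.24] w 0.0225 t 26.775
```

Request:
send_rows --moves '[0, 0, 0, 0.5, 0, 0, 0, 1, 0, 0, 0, 1.5, 0, 0, 0, 1.5]'

```text
clock: 27.28
tcp_pos: [0.5238, -0.1716, 0.0908]
orientation: [0.517, 3.098, -0.001]
contact_force: [-15.6, -3.6, 2.7]
grip_width: 0.0225
```

```bash
python3 -c "
from g import *
delta([.524,-.1705,.109],75.6)"
```

```text
grasp [ 523.7 -171.6  109.5] yawy 71.04 tilt 0.09 | shift [0.1 1.1 0.5] turn -4.56 F [-15.6  -3.6   2.7] M [-0.92  3.56 -0.11] w 0.0225 t 27.275
```

Request:
send_rows --moves '[0.5, 0, 0, 0, 0.8, 0, 0.3, 0, 0.8, 0, 0.6, 0, 0.8, 0, 0.9, 0, 0.8, 0, 0.9, 0]'

```text
clock: 27.9
tcp_pos: [0.5239, -0.1715, 0.0902]
orientation: [0.516, 3.096, -0.002]
contact_force: [7.9, -10.3, -3.6]
grip_width: 0.0226
```

```bash
python3 -c "
from g import *
delta([.524,-.1705,.109],75.6)
snap('l')
im=cv2.imread('pics/side_l.png')[130:195,240:320];cv2.imwrite('pics/l2.png',cv2.resize(im,None,fx=9,fy=9,interpolation=2))"
```

```text
grasp [ 523.9 -171.5  108.9] yawy 71.07 tilt 0.2 | shift [ 0.2  1.  -0.1] turn -4.53 F [  7.9 -10.3  -3.6] M [-1.35  2.55 -0.02] w 0.0226 t 27.9
```

View pics/l2.png

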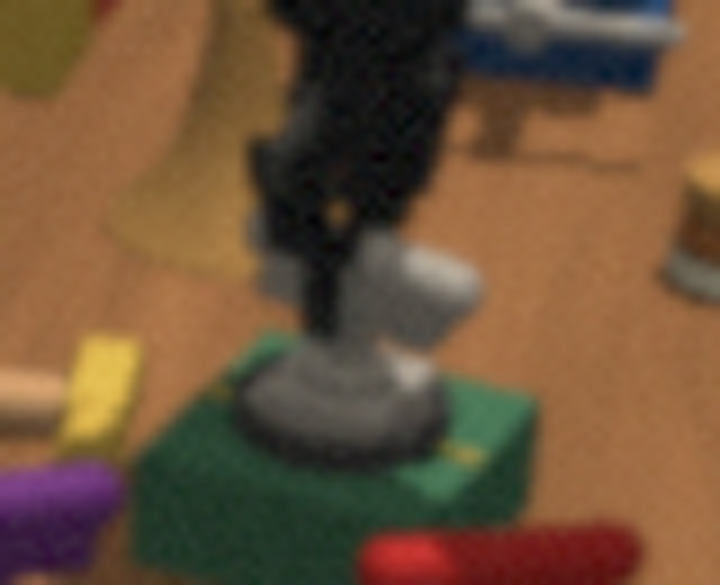

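Request:
send_rows --moves '[0, 0, 0, -1, 0, 0, 0, -1, 0, 0, 0, -1, 0, 0, 0, -1, 0, 0, 0, -1, 0, 0, 0, -1, 0, 0, 0, -1]' --hand 0

```text
clock: 28.88
tcp_pos: [0.5225, -0.1704, 0.0895]
orientation: [-0.489, -3.103, -0.0]
contact_force: [0.0, -0.0, 0.4]
grip_width: 0.085
```

```bash
python3 -c "
from g import *
delta([.524,-.1705,.109],75.6)"
```

```text
grasp [ 522.5 -170.4  108.2] yawy 72.1 tilt 0.0 | shift [-1.4  0.4 -0.8] turn -3.5 F [ 0.  -0.   0.4] M [ 0.01 -0.01  0.03] w 0.085 t 28.875
```

Request:
send_rows --moves '[0, 0, -10, 0, 0, 0, -30, 0, 0, 0, -60, 0, 0, 0, -90, 0, 0, 0, -120, 0, 0, 20, -120, 0, 0, 60, -120, 0, 0, 100, -120, 0]'

```text
clock: 29.88
tcp_pos: [0.5536, -0.0745, 0.2105]
orientation: [0.49, 3.102, 0.0]
contact_force: [0.5, -0.7, 0.4]
grip_width: 0.0854
```

Request:
send_rows --moves '[0, 50, 0, 0, 0, 90, 0, 0, 0, 110, 0, 0, 0, 110, 0, 0]'

```text
clock: 30.38
tcp_pos: [0.5872, 0.0301, 0.2097]
orientation: [0.486, 3.104, -0.0]
contact_force: [0.4, 0.4, 0.1]
grip_width: 0.0856
```

```bash
python3 -c "
from g import *
snap('n')
delta([.524,-.1705,.109],75.6)
im=cv2.imread('pics/side_n.png')[130:195,240:320];cv2.imwrite('pics/n2.png',cv2.resize(im,None,fx=9,fy=9,interpolation=2))
im=cv2.imread('pics/top_n.png')[170:250,270:370];cv2.imwrite('pics/n3.png',cv2.resize(im,None,fx=7,fy=7,interpolation=2))";python3 k.py n
```

```text
grasp [586.7  27.3 228.3] yawy 71.97 tilt 0.06 | shift [  -1.6 -207.3  119.6] turn -3.63 F [ 0.5 -1.9 -0.4] M [0.   0.05 0.02] w 0.0852 t 30.475
block long-left -13.075762 right -14.491169
block bottom -15.59977 top 74.075745
plate outer L -13.503178 R -13.351135
head L -14.938058 R -14.898759
---- holder from frame a, greenness
left -13.961943
right -14.5055485
left new -13.711642
right new -14.51764
bolts -14.967477239085198 [ 0.524  -0.1708  0.013 ] 0.14472419923359478
bolts -14.908630272810864 [ 0.5247 -0.1709  0.013 ] 0.14581732111902634
[320.5261 194.1837] [312.5264 223.5264]
marks -14.877930958510758 [ 0.5232 -0.1696  0.051 ] 0.10112069345566953
```

View pics/n2.png

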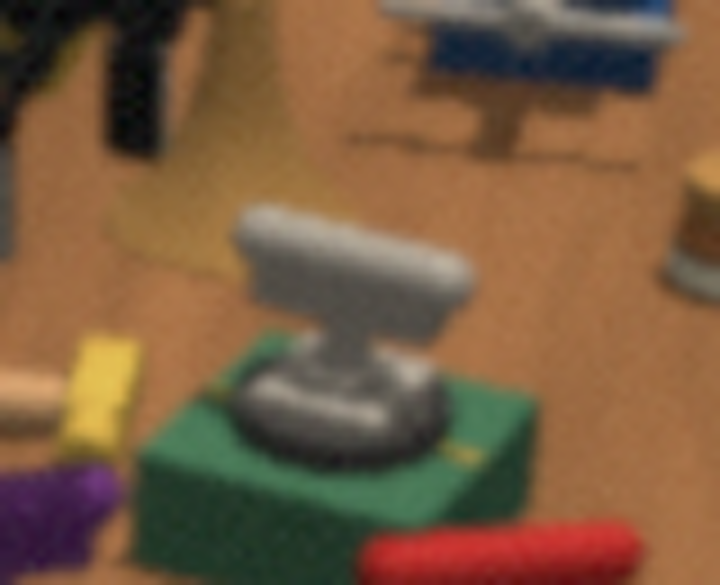

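View pics/n3.png

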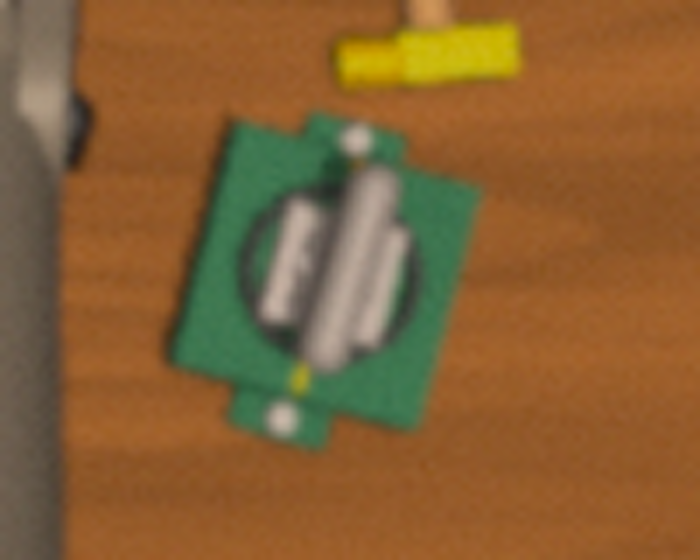

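Run:
```python
from m import *
np.set_printoptions(precision=2,suppress=True,linewidth=150)
A,J,N=load("a"),load("j"),load("n")
g=lambda F:F["side"]["img"].mean(2).astype(np.float32)
box=(262,298,148,168)
x0,x1,y0,y1=box
print("side j->n shift",cv2.phaseCorrelate(g(J)[148:176,262:298].copy(),g(N)[148:176,262:298].copy()))
# flange centre/tops: predicted silhouette of head ends, seated at z=.07
S=N["side"];ang=np.radians(-14.8);u=np.array([np.cos(ang),np.sin(ang),0]);c=np.array([.5238,-.1702,.07])
for t in(-.038,0,.038):
    p=c+u*t+[0,0,.050];q=proj(S,p);col=int(round(q[0]));print("t",t,"axis px",q,"col",g(N)[int(q[1])-8:int(q[1])+10,col].round(),"from row",int(q[1])-8)
d=np.abs(A["top"]["img"].astype(int)-N["top"]["img"]).max(2)
for x0,x1,y0,y1,n in((150,245,185,230,"rack"),(255,280,160,250,"dec"),(315,350,100,184,"mallet"),(375,415,165,265,"bell/jar"),(80,125,175,260,"bottles"),(165,230,115,180,"scr")):
    print(n,(d[y0:y1,x0:x1]>50).sum())
cv2.imwrite("pics/n4.png",N["top"]["img"][...,::-1])
```

```text
side j->n shift ((0.07897879191851231, 0.07927175469445835), 0.9897572340788665)
t -0.038 axis px [289.05 161.19] col [115. 117. 119. 121. 132. 161. 172. 155. 133. 103.  85.  79.  84.  96. 107. 115. 117. 117.] from row 153
t 0 axis px [278.72 158.7 ] col [111. 111. 114. 117. 129. 150. 164. 156. 132. 109.  89.  79.  78.  75.  77.  75.  78.  78.] from row 150
t 0.038 axis px [268.65 156.27] col [106. 109. 113. 111. 131. 160. 158. 144. 121.  97.  82.  78.  77.  76.  77.  86.  95. 105.] from row 148
rack 628
dec 951
mallet 0
bell/jar 0
bottles 108
scr 0
```

View pics/n4.png

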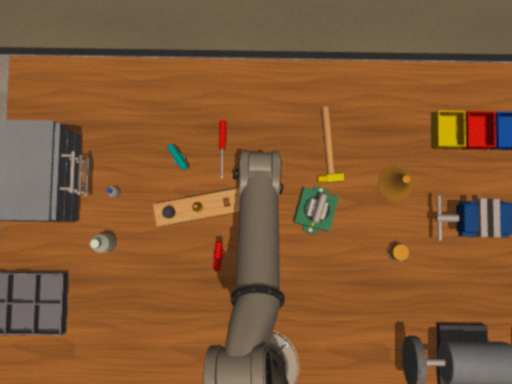

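```bash
python3 -c "
from g import *
print(r.hand_in(), r.get_obs()['clock'])"
```

```text
the job is handed in; nothing more can be done
the job is handed in; nothing more can be done
```

The stake is seated in the holder and turned into line with the yellow marks, and I handed the job in at about 30.5 s of the 67 s allowed.

**What I did**
- I gripped the steel bar stake in the rack and turned it to match the hole, which stood about 0.70 rad counter-clockwise of the marks.
- I lowered it, easing off the small side forces by feel. The flange seated at the expected height under about 13 N of push, well below the 60 N limit.
- I turned stake and collar clockwise, let go and looked. The collar still seemed about 2° short, so I gripped again and turned it a little further. Then I let go and moved clear.

**Last checks**
- **Alignment:** the head stands at -14.9° against -14.9° for the marks. The block's long edges gave -13.7° to -14.5°.
- **Seating:** the head is level at the seated height. In the side view it moved less than 0.1 px between the two times I let go.
- **Other things on the bench:** the mallet, bell, jar and screwdriver show no change in the top view. The changes over the rack, the bottles and the red and purple look-alikes fit arm shadow and cover. I judged those by eye only, and one red and the purple look-alike are hidden in the last top view.

**What disagreed**
- The collar's plate read about -13.4°, so it may be 1 to 1.5° short of its stop. That could also be play or edge-measuring error.
- On the second turn the stake briefly bound, at about 16 N, and may have lifted up to 1 mm. It sat flush again once released.
- The gripper also slipped a few degrees on the head during the first turn.

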